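# Bring the cutting guide up to both stop pegs

### The arm

A 6-joint arm with a two-finger parallel gripper is mounted at the origin on a cart in front of the work surface, level with it; the furniture and walls round the work are solid. World frame = base frame: x ahead of the robot, y to its left, z up, the work surface at z = 0. Lengths are in m, angles in rad, forces in N, time in s.
With the tool pointing down it reaches from about 0.375 to 0.975 m from the base axis. Payload 3.8 kg.
Tool frame: the origin (TCP) lies on the centre line of the jaws, within the pads' length; the fingertips stand 22 mm ahead of it and the grasp point (between the pads) lies 3 mm ahead of it (env.tip_reach is the z of the fingertips in the tool frame, in m); z points along the fingers, y is the line along which they close (so a half turn about z gives the same grasp; the last joint's range is limited). The gripper opens to 85 mm and grips with 20 to 120 N. Pads are 22 mm wide; open, the fingers measure 114 mm over their backs; the gripper's body (76 mm by 85 mm) begins 54 mm behind the grasp point. The pads swing forward as they close: fully open they stand 13 mm farther back than shut.
Start: joints at [1.081, 0.264, 1.604, -0, 1.274, -0.037], TCP at [0.295, 0.607, 0.253] pointing down, gripper open.
Joint ranges: [-2.63, 2.63], [-0.94, 2.18], [0.31, 2.57], [-1.31, 4.45], [0, 2.66], [-2.55, 2.55]. Speed limits (rad/s): [2.57, 2.57, 3.14, 3.14, 3.14, 3.14].

### API

Orientations are given as a 3x3 rotation matrix whose columns are the frame's x, y, z axes.
In Python, from rig import env gives the robot as it stands.
- The arm moves only by the tool apply_moves, never from a script. Its argument "motion" is text: rows parted by semicolons, each of 7 numbers parted by spaces: the shift along the world's x, y, z in m, then the turn, a rotation vector about the world's x, y, z in degrees, then the opening in per cent of the stroke, from 0 (shut) to 100 (fully open). In form: x y z ax ay az hand; .... A call has 1 to 8 rows; each row is the pose to reach, as a shift and turn from the pose commanded when the call began; what a row does not reach only later rows make up. A row lasts 1/12 s, in which the tool goes at most 41.7 mm and 7.16 degrees, less where a joint would pass 70% of its speed; a pose out of reach is approached as far as the arm can. A call with a gripper value outside its range is refused whole. The fingers move at their own pace and stop on an object; the grip force is fixed at half the most. Time passes only in rows, so rows that repeat a pose let the fingers close. It gives the time, the measured TCP pose, the force, the opening and the grip force at its end, in the units of the state.
- env.get_state(): the state, without advancing time (a new reading comes with each control period).
- env.capture(name): name is "scene" or "top" or "wrist"; returns the picture (480x640x3 uint8, blue, green, red); there is no depth.
- env.camera_model(name): a dict with "K" (3x3 intrinsics, pixels), "rvec" (rotation vector, rad) and "tvec" (3), from world to camera coordinates, as OpenCV has them. Camera axes: x right, y down, z forward; pixel columns grow to the right and rows downward; lengths in m; the calibration is good to about 2 mm. A picture is of the moment at which its call begins: read the wrist's pose just before it. camera_model takes no time and is no camera call; for the wrist camera it gives the pose at the moment of the call.
- env.finish_job(): hands the job in; it is judged then, once.
The state is a dict: "t": time; "joints": joint angles; "qd": joint speeds; "effort": joint torques, N m; "tcp_pos": TCP position; "orientation": TCP orientation; "force": force on the tool from outside, world axes, zero at the start; "moment": the same for the moment, N m; "opening": finger opening in m; "grip_force": force on a finger pad.
Only numpy, scipy, OpenCV 4.12 (cv2) and the standard library are available. Lean on these libraries where they do the work, as an engineer would, in place of code of your own. Each camera call takes 0.05 s, during which the arm holds its last target. There are 200 camera calls.

### The job

Set up the pastry board for cutting strips: take the metal straightedge by its wooden grip and lay it flat on the board, well clear of the two steel pegs. Then slide it along the board until one long side bears lightly on both pegs at once, keep it there a moment, and leave it lying flush against both. Press the pegs only gently, as they give way easily, and leave the mug, the tea glass and the coffee jar alone.

Things in the scene. Friction and masses are not known exactly. Their poses are not given: they have to be found in the camera images.
- board_top (a point): centre of the upper face of the fixed wooden pastry board (260 mm along its x, 340 mm along its y, 18 mm thick, lying flat on the worktop: its upper face is at z = 0.018). Place and yaw vary.
- peg_left: left (+y) stop peg: upright steel pin, 16 mm in diameter, with a 19 mm wide cap, 44 mm high. It is clamped in a slot along this x axis and stands up to 7 mm either way from the slot's centre, differently each time. Origin: slot centre, on the board's upper face, NOT the pin itself. Rigid, but gives way if pressed over 8 N; properly met at 1 N or more. Slots 140 to 200 mm apart.
- peg_right: right (-y) stop peg, the same as the left one, placed independently: the line through the pegs may lie askew to the board. Origin: its slot's centre, not the pin
- guide_mid (a point): centre of the straightedge, 25 mm above its underside; x along its length, y across, z up. It is a loose aluminium bar 240 mm long, 36 mm wide, 14 mm thick; both long sides are straight and usable. A dark wooden grip rib runs along its middle on top: 110 mm long, 16 mm wide, from 14 to 50 mm above the underside. It starts flat on the worktop right of the board, roughly along world x.
- guide: the same straightedge as a whole; origin at the centre of its underside, axes as above. 0.28 to 0.56 kg; on the board it slides under about 1 to 4 N. When a long side touches a peg, the pin's axis is 26 mm from the bar's middle line; laid well clear means a middle line 45 mm or more from both slot centres.
- mug_teal: bystander: loose teal mug, 68x99x73 mm, left of the board; origin at the centre of its foot
- tea_glass: bystander: loose small amber tea glass, 39 mm wide, 52 mm high, left of the board; origin at the centre of its foot
- coffee_jar: bystander: loose glass jar of coffee with wooden lid, 66 mm wide, 106 mm high, beyond the straightedge to the right; origin at the centre of its foot

How it is judged:
By the outcome, as a careful person would: the job done as asked, in the order asked, and still so for the second after the job is handed in, with the robot touching nothing.
It also fails if it takes over 64 s, if anything falls off the work surface, if the arm or the gripper's body presses on something with over 40 N, if the wrist force passes 120 N, or if a joint passes its speed limit or range.

## Working session

There is one attempt and no reset: what is moved stays moved. The work goes in short steps, Python scripts to look and compute and a tool call to move; the robot and the scene stay as the last step left them, time stands still between calls to the robot, and variables do not carry over. Pictures are saved under pics/ and viewed, at most 10 in all, crops included, and the job is handed in when it is done.

Besides the shell and the picture viewer there is one more tool, called after "Emit:" by a JSON object that holds its "fn" and its "kwargs". apply_moves: Moves the arm, as the interface text tells. Its arguments: {"type":"object","properties":{"motion":{"type":"string"}},"required":["motion"]}

```bash
mkdir -p pics; cat > h.py <<'E'
import numpy as np, cv2
from rig import env
def cam(n):
    m=env.camera_model(n); R=cv2.Rodrigues(np.array(m["rvec"],float))[0]; return np.array(m["K"],float),R,np.array(m["tvec"],float).ravel()
def ray(n,uv,z,c=None):
    K,R,t=c or cam(n); uv=np.atleast_2d(uv).astype(float)
    d=(np.linalg.inv(K)@np.c_[uv,np.ones(len(uv))].T); d=(R.T@d).T; o=-R.T@t
    return o+d*((z-o[2])/d[:,2])[:,None]
def proj(n,P,c=None):
    K,R,t=c or cam(n); p=(K@(R@np.atleast_2d(P).T+t[:,None])).T; return p[:,:2]/p[:,2:]
E
python3 - <<'E'
from h import *
for n in("scene","top"):
    cv2.imwrite(f"pics/{n}0.png",env.capture(n)); K,R,t=cam(n); print(n,K[0,0],(-R.T@t).round(3))
s=env.get_state(); print(s)
E
```

```text
scene 489.22551909146625 [-0.141  0.506  0.692]
top 476.5294610408923 [0.438 0.007 1.1  ]
{'t': 0.1, 'joints': array([ 1.08109430e+00,  2.64648057e-01,  1.60525194e+00,  1.72626777e-05,
        1.27372769e+00, -3.69437211e-02]), 'qd': array([-0.00182728, -0.00295079, -0.00431616, -0.00012273, -0.00102414,
        0.00043253]), 'effort': array([ 8.99427978e-04, -5.16710401e+01, -3.68588805e+01,  5.93822710e-05,
        6.40072903e-03, -2.40657738e-05]), 'tcp_pos': array([0.29500378, 0.6064216 , 0.25209872]), 'orientation': array([[-8.99241646e-01,  4.37451160e-01, -9.71770172e-04],
       [ 4.37452229e-01,  8.99239873e-01, -1.78809667e-03],
       [ 9.16495260e-05, -2.03303402e-03, -9.99997929e-01]]), 'force': array([ 0.06505173, -0.06718046, -0.44739128]), 'moment': array([-0.02161065, -0.04429646, -0.00113568]), 'grip_force': 0.0, 'opening': 0.08553875082504574}
```

View pics/top0.png

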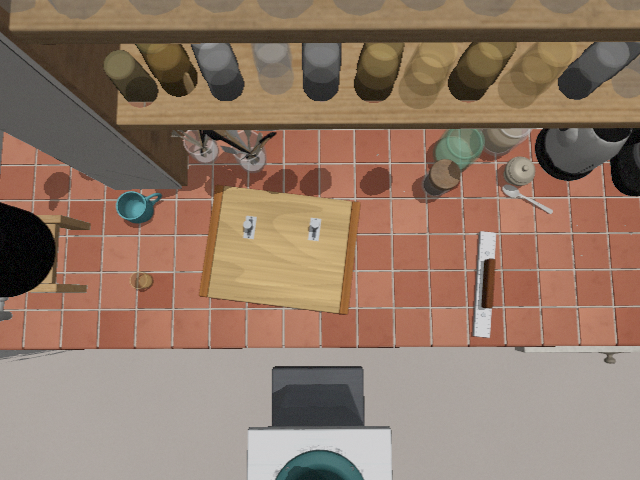

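View pics/scene0.png

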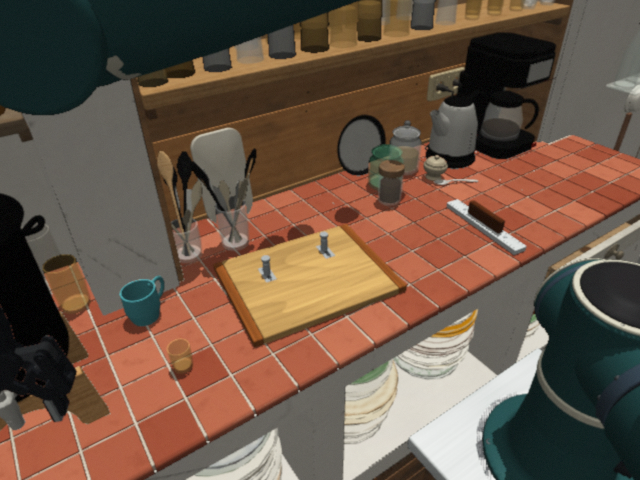

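The top view shows the pegs near (249,228) and (314,230). The bar spans about (485,232) to (482,337), with its grip at (488,283). The board's corners are near (225,188), (358,200), (347,313) and (201,296). The scene view agrees, with nothing standing between the bar and the board.

```bash
python3 - <<'E'
from h import *
im=cv2.imread("pics/top0.png"); hsv=cv2.cvtColor(im,cv2.COLOR_BGR2HSV)
sub=np.zeros(im.shape[:2],np.uint8); sub[222:345,460:510]=255
white=((hsv[...,1]<60)&(hsv[...,2]>120)&(sub>0)).astype(np.uint8)
dark=((hsv[...,2]<90)&(sub>0)).astype(np.uint8)
for nm,m,z in(("bar",white|dark,0.014),("grip",dark,0.045)):
    c=max(cv2.findContours(m,0,2)[0],key=cv2.contourArea); r=cv2.minAreaRect(c); b=cv2.boxPoints(r)
    P=ray("top",b,z); print(nm,r,P.round(3).tolist(),P.mean(0).round(4)); e=[P[1]-P[0],P[2]-P[1]]; print([np.linalg.norm(x).round(4) for x in e],[np.degrees(np.arctan2(x[1],x[0])).round(1) for x in e])
print("board",ray("top",[[225,188],[358,200],[347,313],[201,296]],.018).round(3).tolist())
print("pegs base",ray("top",[[249,236],[313,238]],.018).round(3).tolist(),"cap",ray("top",[[250,221],[315,223]],.062).round(3).tolist())
print("jar",ray("top",[[445,174]],.106).round(3), "mug",ray("top",[[133,207]],.07).round(3))
cv2.imwrite("pics/c.png",np.hstack([cv2.resize(im[205:255,225:345],None,fx=4,fy=4,interpolation=2),]))
K,R,t=cam("wrist");s=env.get_state();print("wristcam in tool",s["orientation"].T@(-R.T@t-s["tcp_pos"]),K[0,0],K[1,2],(s["orientation"].T@R.T).round(2).tolist())
E
```

```text
bar ((484.5, 283.0), (49.0, 122.0), 0.0) [[0.335, -0.318, 0.014], [0.611, -0.33, 0.014], [0.61, -0.443, 0.014], [0.334, -0.427, 0.014]] [ 0.4725 -0.3793  0.014 ]
[np.float64(0.2764), np.float64(0.1133)] [np.float64(-2.5), np.float64(-90.3)]
grip ((485.0, 283.0), (48.0, 8.0), 90.0) [[0.522, -0.363, 0.045], [0.522, -0.381, 0.045], [0.417, -0.375, 0.045], [0.417, -0.358, 0.045]] [ 0.4697 -0.3693  0.045 ]
[np.float64(0.0178), np.float64(0.1057)] [np.float64(-90.3), np.float64(177.1)]
board [[0.693, 0.213, 0.018], [0.663, -0.094, 0.018], [0.405, -0.066, 0.018], [0.444, 0.263, 0.018]]
pegs base [[0.58, 0.156, 0.018], [0.575, 0.01, 0.018]] cap [[0.608, 0.149, 0.062], [0.603, 0.005, 0.062]]
jar [[ 0.7   -0.273  0.106]] mug [[0.639 0.404 0.07 ]]
wristcam in tool [ 0.06707236 -0.00018399 -0.11940382] 372.897747746072 245.6988776241345 [[-0.0, -0.96, -0.27], [1.0, -0.0, -0.0], [0.0, -0.27, 0.96]]
```

View pics/c.png

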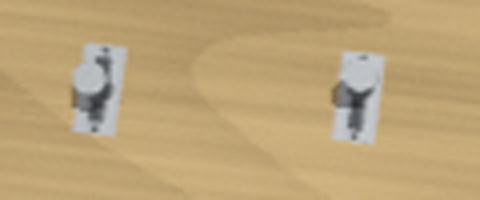

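The crop puts the cap centres at about (247.5,224.5) and (314.8,224.0), and the slot plate centres at about (250,227.5) and (314.5,229.3). The colour mask for the bar picked up grout lines. The grip mask is sound at 106x18 mm, so I'll use that.

```bash
python3 - <<'E'
from h import *
print("cap",ray("top",[[247.5,224.5],[314.8,224.0]],.062).round(4).tolist())
print("slot",ray("top",[[250,227.5],[314.5,229.3]],.019).round(4).tolist())
P=ray("top",[[480,232],[495,233],[489,337],[474,336]],.014); print(P.round(3).tolist(),P.mean(0).round(3),np.linalg.norm(P[1]-P[2]))
E
```

```text
cap [[0.6, 0.154, 0.062], [0.6003, 0.0058, 0.062]]
slot [[0.5997, 0.1542, 0.019], [0.5948, 0.0065, 0.019]]
[[0.587, -0.375, 0.014], [0.585, -0.409, 0.014], [0.35, -0.383, 0.014], [0.352, -0.35, 0.014]] [ 0.468 -0.379  0.014] 0.2364940523192228
```

Emit:
{"fn": "apply_moves", "kwargs": {"motion": "0.01 -0.04 0 0 0 5 100; 0.03 -0.08 0 0 0 10 100; 0.045 -0.12 0 0 0 15 100; 0.06 -0.16 0 0 0 20 100; 0.075 -0.2 0 0 0 23 100; 0.09 -0.24 0 0 0 23 100; 0.1 -0.28 0 0 0 23 100; 0.11 -0.32 0 0 0 23 100"}}

```text
t: 0.77
tcp_pos: [0.4037, 0.2911, 0.2528]
orientation: [[-0.999, 0.051, -0.0], [0.051, 0.999, -0.0], [0.0, -0.0, -1.0]]
force: [1.1, -0.5, 0.5]
opening: 0.0853
grip_force: 0.0
```

Emit:
{"fn": "apply_moves", "kwargs": {"motion": "0.02 -0.035 0 0 0 0 100; 0.04 -0.07 0 0 0 0 100; 0.06 -0.105 0 0 0 0 100; 0.08 -0.14 0 0 0 0 100; 0.1 -0.175 0 0 0 0 100; 0.12 -0.21 0 0 0 0 100; 0.12 -0.21 0 0 0 0 100"}}

```text
t: 1.35
tcp_pos: [0.5264, 0.0773, 0.2531]
orientation: [[-0.998, 0.057, 0.002], [0.057, 0.998, -0.003], [-0.002, -0.003, -1.0]]
force: [-0.2, 0.0, 0.2]
opening: 0.0854
grip_force: 0.0
```

```bash
python3 - <<'E'
from h import *
import pickle
c=cam("wrist"); im=env.capture("wrist"); cv2.imwrite("pics/w1.png",im); pickle.dump(c,open("w1.pkl","wb"))
print(env.get_state()["tcp_pos"], proj("",[[.6,.154,.062],[.6,.006,.062]],c))
E
```

```text
[0.5248258  0.07991756 0.25278166] [[408.38939771 299.44780596]
 [244.68263599 307.98553725]]
```

View pics/w1.png

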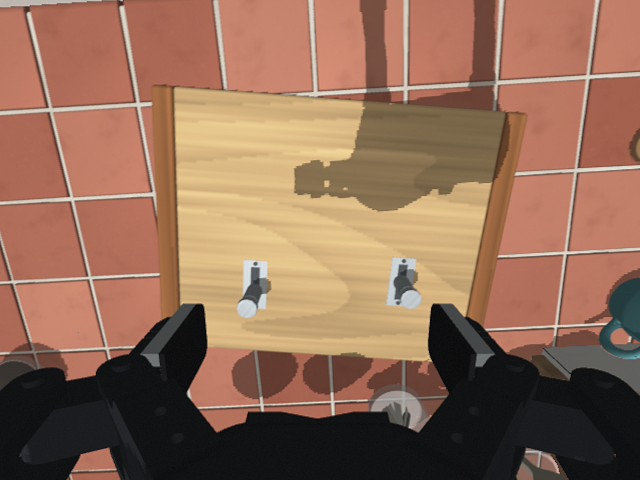

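The wrist view shows the caps at about (247.5,308.5) for the right peg and (409.5,298.5) for the left. The slot plates are centred near (255,285) and (402,282). This agrees with the top camera to within 3 px.

```bash
python3 - <<'E'
from h import *
import pickle
c=pickle.load(open("w1.pkl","rb")); im=cv2.imread("pics/w1.png"); g=cv2.cvtColor(im,cv2.COLOR_BGR2HSV)
m=((g[...,1]<50)&(g[...,2]>150)).astype(np.uint8)
out=[]
for u,v in((409.5,298.5),(247.5,308.5)):
    w=im[int(v)-20:int(v)+20,int(u)-20:int(u)+20]; h=cv2.HoughCircles(cv2.resize(cv2.cvtColor(w,6),None,fx=4,fy=4,interpolation=2),cv2.HOUGH_GRADIENT,1,200,param1=100,param2=10,minRadius=28,maxRadius=56)
    q=None if h is None else h[0,0]/4+[int(u)-20-.4,int(v)-20-.4,0]; print(q)
    if q is not None: print("cap",ray("",q[:2],.062,c).round(4), "diam",q[2]*2*.307/c[0][0,0])
print(ray("",[[409.5,298.5],[247.5,308.5]],.062,c).round(4))
print("slot",ray("",[[402,282],[255,285]],.018,c).round(4))
b=ray("",[[157,86],[524,113],[165,348],[478,352]],.018,c).round(3); print(b)
E
```

```text
[411.975      301.475       12.14999962]
cap [[0.6022 0.1572 0.062 ]] diam 0.02000575173990487
[246.225      310.475       11.47500038]
cap [[0.6025 0.0071 0.062 ]] diam 0.018894322309021317
[[0.5991 0.155  0.062 ]
 [0.6007 0.0085 0.062 ]]
slot [[0.6005 0.1577 0.018 ]
 [0.5952 0.0086 0.018 ]]
[[ 0.403 -0.058  0.018]
 [ 0.445  0.266  0.018]
 [ 0.662 -0.095  0.018]
 [ 0.685  0.239  0.018]]
```

Emit:
{"fn": "apply_moves", "kwargs": {"motion": "-0.01 -0.04 0 0 0 0 100; -0.02 -0.08 0 0 0 0 100; -0.03 -0.12 0 0 0 0 100; -0.04 -0.16 0 0 0 0 100; -0.05 -0.2 0 0 0 0 100; -0.06 -0.24 0 0 0 0 100; -0.06 -0.28 0 0 0 0 100; -0.06 -0.32 0 0 0 0 100"}}

```text
t: 2.07
tcp_pos: [0.4629, -0.2371, 0.2532]
orientation: [[-0.999, 0.05, 0.0], [0.05, 0.999, 0.001], [-0.0, 0.001, -1.0]]
force: [0.1, 0.1, -0.0]
opening: 0.0854
grip_force: 0.0
```

Emit:
{"fn": "apply_moves", "kwargs": {"motion": "0 -0.04 0 0 0 0 100; 0 -0.08 0 0 0 0 100; 0.003 -0.12 0 0 0 0 100; 0.003 -0.13 0 0 0 0 100; 0.003 -0.13 0 0 0 0 100"}}

```text
t: 2.48
tcp_pos: [0.4668, -0.3684, 0.2525]
orientation: [[-0.999, 0.054, -0.001], [0.054, 0.999, 0.001], [0.001, 0.0, -1.0]]
force: [-0.2, -0.7, -0.3]
opening: 0.0854
grip_force: 0.0
```

```bash
python3 - <<'E'
from h import *
import pickle
c=cam("wrist"); im=env.capture("wrist"); cv2.imwrite("pics/w2.png",im); pickle.dump(c,open("w2.pkl","wb"))
print(env.get_state()["tcp_pos"])
E
```

```text
[ 0.46670387 -0.36645875  0.25246256]
```

View pics/w2.png

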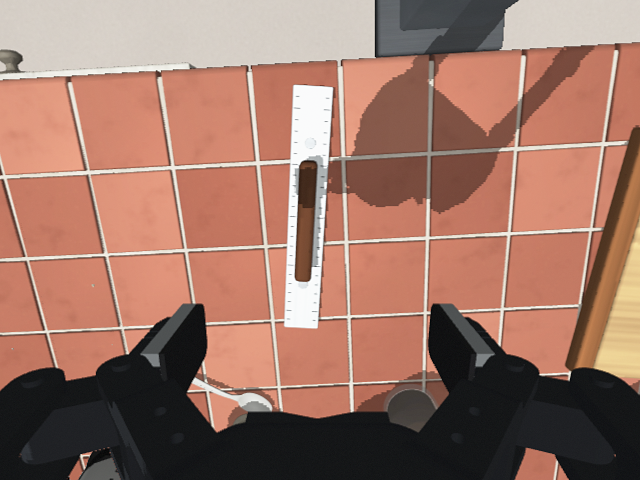

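The wrist view shows the bar's top corners at (294,86), (333,87), (318,328) and (285,327), and the grip running from (309,161) to (302,280).

```bash
python3 - <<'E'
from h import *
import pickle
c=pickle.load(open("w2.pkl","rb"))
P=ray("",[[294,86],[333,87],[318,328],[285,327]],.014,c); print(P.round(4).tolist(),P.mean(0).round(4))
for a,b in((0,3),(1,2)): d=P[b]-P[a]; print(np.linalg.norm(d),np.degrees(np.arctan2(d[1],d[0])))
G=ray("",[[309,161],[302,280]],.05,c);d=G[1]-G[0]; print(G.mean(0).round(4),np.linalg.norm(d),np.degrees(np.arctan2(d[1],d[0])))
E
```

```text
[[0.3498, -0.3831, 0.014], [0.3525, -0.3484, 0.014], [0.5887, -0.3747, 0.014], [0.5856, -0.4095, 0.014]] [ 0.4691 -0.3789  0.014 ]
0.23729816670611484 -6.3981744430694505
0.237632084011991 -6.341297606518833
[ 0.4671 -0.3793  0.05  ] 0.1069977846866686 -6.930222528521294
```

Emit:
{"fn": "apply_moves", "kwargs": {"motion": "0.001 -0.006 -0.035 0 0 -3.3 100; 0.001 -0.006 -0.075 0 0 -3.3 100; 0.001 -0.006 -0.115 0 0 -3.3 100; 0.001 -0.006 -0.15 0 0 -3.3 100; 0.001 -0.006 -0.18 0 0 -3.3 80; 0.001 -0.006 -0.2 0 0 -3.3 70; 0.001 -0.006 -0.21 0 0 -3.3 60; 0.001 -0.006 -0.21 0 0 -3.3 50"}}

```text
t: 3.2
tcp_pos: [0.4663, -0.3691, 0.0405]
orientation: [[-0.994, 0.107, -0.005], [0.107, 0.994, 0.005], [0.005, 0.004, -1.0]]
force: [-0.1, 0.1, 0.6]
opening: 0.043
grip_force: 0.0
```

Emit:
{"fn": "apply_moves", "kwargs": {"motion": "0 0 0 0 0 0 30; 0 0 0 0 0 0 15; 0 0 0 0 0 0 0; 0 0 0 0 0 0 0; 0 0 0 0 0 0 0; 0 0 0 0 0 0 0"}}

```text
t: 3.7
tcp_pos: [0.4692, -0.3738, 0.0454]
orientation: [[-0.994, 0.109, 0.003], [0.109, 0.994, -0.002], [-0.003, -0.001, -1.0]]
force: [0.8, 0.5, 7.2]
opening: 0.0149
grip_force: 62.3
```

Emit:
{"fn": "apply_moves", "kwargs": {"motion": "0 0 0.02 0 0 0 0; 0 0 0.04 0 0 0 0; 0 0 0.06 0 0 0 0; 0 0 0.08 0 0 0 0; 0 0 0.1 0 0 0 0; 0 0 0.1 0 0 0 0; 0 0 0.1 0 0 0 0"}}

```text
t: 4.28
tcp_pos: [0.4681, -0.3733, 0.1439]
orientation: [[-0.994, 0.109, 0.002], [0.109, 0.994, -0.001], [-0.002, -0.001, -1.0]]
force: [-0.0, 0.1, -5.0]
opening: 0.0149
grip_force: 60.8
```

```bash
python3 - <<'E'
from h import *
print({k:np.round(v,4) for k,v in env.get_state().items()})
cv2.imwrite("pics/w3.png",env.capture("wrist"))
E
```

```text
{'t': np.float64(4.2833), 'joints': array([-0.7148,  0.2106,  1.8809, -0.    ,  1.0481, -2.1764]), 'qd': array([0.0015, 0.0307, 0.0403, 0.0004, 0.0031, 0.0007]), 'effort': array([ 1.82000e-02, -4.89772e+01, -3.64542e+01,  5.10000e-03,
       -4.90000e-03,  5.00000e-04]), 'tcp_pos': array([ 0.4681, -0.3733,  0.1439]), 'orientation': array([[-0.994 ,  0.1089,  0.0015],
       [ 0.1089,  0.994 , -0.0013],
       [-0.0016, -0.0012, -1.    ]]), 'force': array([-0.0282,  0.1142, -5.0346]), 'moment': array([0.0281, 0.05  , 0.0053]), 'grip_force': np.float64(60.7905), 'opening': np.float64(0.0149)}
```

View pics/w3.png

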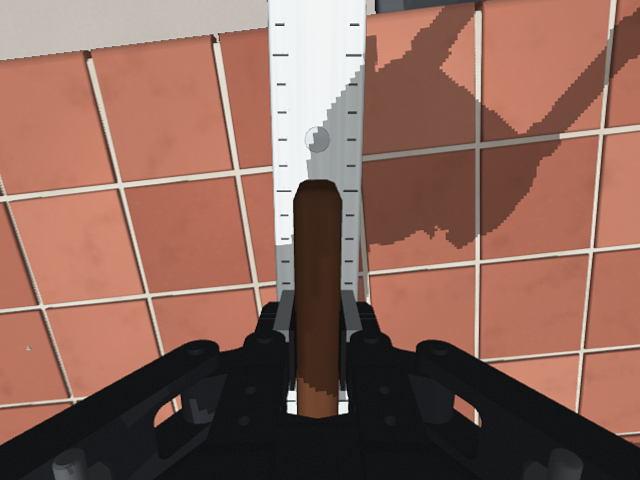

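The picture shows the grip centred between the pads and the bar square to the fingers. I'll carry it to the board and turn it by -83.7° so that it lies along world y.

Emit:
{"fn": "apply_moves", "kwargs": {"motion": "0.007 0.035 0 0 0 -6 0; 0.014 0.07 0 0 0 -12 0; 0.021 0.105 0 0 0 -18 0; 0.028 0.14 0 0 0 -24 0; 0.035 0.175 0 0 0 -30 0; 0.042 0.21 0 0 0 -36 0; 0.05 0.245 0 0 0 -42 0; 0.057 0.28 0 0 0 -48 0"}}

```text
t: 5.0
tcp_pos: [0.523, -0.0909, 0.1406]
orientation: [[-0.58, 0.815, -0.004], [0.815, 0.58, 0.001], [0.003, -0.003, -1.0]]
force: [2.0, 0.6, -4.5]
opening: 0.0149
grip_force: 61.0
```

Emit:
{"fn": "apply_moves", "kwargs": {"motion": "0 0.03 0 0 0 -6 0; 0 0.06 0 0 0 -12 0; 0 0.09 0 0 0 -18 0; 0 0.12 0 0 0 -24 0; 0 0.15 0 0 0 -30 0; 0 0.174 0 0 0 -35.7 0; 0 0.174 0 0 0 -35.7 0; 0 0.174 0 0 0 -35.7 0"}}

```text
t: 5.67
tcp_pos: [0.5229, 0.0821, 0.1408]
orientation: [[-0.005, 1.0, -0.004], [1.0, 0.005, -0.001], [-0.001, -0.004, -1.0]]
force: [0.8, -0.4, -4.5]
opening: 0.0149
grip_force: 61.0
```

```bash
python3 - <<'E'
from h import *
s=env.get_state(); print({k:np.round(s[k],4) for k in("tcp_pos","orientation","force","joints")})
cv2.imwrite("pics/top4.png",cv2.resize(env.capture("top")[160:320,180:380],None,fx=4,fy=4)[:600,:800])
E
```

```text
{'tcp_pos': array([0.5229, 0.0821, 0.1408]), 'orientation': array([[-4.8e-03,  1.0e+00, -4.3e-03],
       [ 1.0e+00,  4.8e-03, -7.0e-04],
       [-7.0e-04, -4.3e-03, -1.0e+00]]), 'force': array([ 0.7759, -0.3579, -4.5211]), 'joints': array([ 1.0880e-01,  9.1800e-02,  2.0248e+00, -3.0000e-04,  1.0293e+00,
        1.0420e-01])}
```

View pics/top4.png

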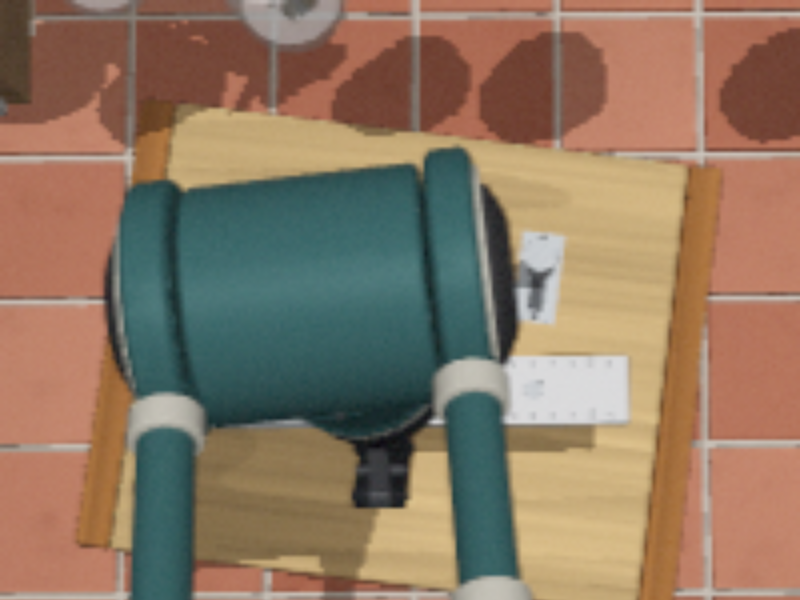

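The picture shows the bar above the near half of the board, lying along y and clear of the pegs. I'll lower it.

Emit:
{"fn": "apply_moves", "kwargs": {"motion": "0 0 -0.02 0 0 0 0; 0 0 -0.04 0 0 0 0; 0 0 -0.055 0 0 0 0; 0 0 -0.065 0 0 0 0; 0 0 -0.07 0 0 0 0; 0 0 -0.073 0 0 0 0; 0 0 -0.073 0 0 0 0; 0 0 -0.073 0 0 0 0"}}

```text
t: 6.38
tcp_pos: [0.5254, 0.0809, 0.0709]
orientation: [[-0.001, 1.0, 0.001], [1.0, 0.001, 0.0], [0.0, 0.001, -1.0]]
force: [0.4, 0.4, -3.7]
opening: 0.0145
grip_force: 61.0
```

Emit:
{"fn": "apply_moves", "kwargs": {"motion": "0 0 -0.001 0 0 0 0; 0 0 -0.002 0 0 0 0; 0 0 -0.003 0 0 0 0; 0 0 -0.004 0 0 0 0; 0 0 -0.004 0 0 0 0; 0 0 -0.004 0 0 0 0"}}

```text
t: 6.88
tcp_pos: [0.5247, 0.0812, 0.0663]
orientation: [[-0.001, 1.0, -0.0], [1.0, 0.001, 0.0], [0.0, -0.0, -1.0]]
force: [-0.3, -0.0, -3.7]
opening: 0.0151
grip_force: 61.0
```

Emit:
{"fn": "apply_moves", "kwargs": {"motion": "0 0 -0.001 0 0 0 0; 0 0 -0.002 0 0 0 0; 0 0 -0.003 0 0 0 0; 0 0 -0.003 0 0 0 0; 0 0 -0.003 0 0 0 0"}}

```text
t: 7.3
tcp_pos: [0.5249, 0.0812, 0.0634]
orientation: [[-0.001, 1.0, 0.0], [1.0, 0.001, 0.0], [0.0, 0.0, -1.0]]
force: [-0.0, 0.4, -1.3]
opening: 0.0149
grip_force: 61.2
```

Emit:
{"fn": "apply_moves", "kwargs": {"motion": "0 0 -0.0005 0 0 0 0; 0 0 -0.0008 0 0 0 0; 0 0 -0.0008 0 0 0 0; 0 0 -0.0008 0 0 0 0; 0 0 -0.0008 0 0 0 0"}}

```text
t: 7.72
tcp_pos: [0.5249, 0.0812, 0.0633]
orientation: [[-0.001, 1.0, 0.0], [1.0, 0.001, 0.0], [0.0, 0.0, -1.0]]
force: [-3.4, 0.9, 5.6]
opening: 0.0147
grip_force: 62.3
```

Emit:
{"fn": "apply_moves", "kwargs": {"motion": "0 0 0.0005 0 0 0 0; 0.005 0 0.0005 0 0 0 0; 0.012 0 0.0005 0 0 0 0; 0.02 0 0.0005 0 0 0 0; 0.028 0 0.0005 0 0 0 0; 0.034 0 0.0005 0 0 0 0; 0.038 0 0.0005 0 0 0 0; 0.038 0 0.0005 0 0 0 0"}}

```text
t: 8.38
tcp_pos: [0.5624, 0.0811, 0.0634]
orientation: [[-0.001, 1.0, -0.002], [1.0, 0.001, -0.0], [-0.0, -0.002, -1.0]]
force: [-4.3, 0.3, 6.1]
opening: 0.0148
grip_force: 62.5
```

```bash
python3 - <<'E'
from h import *
s=env.get_state(); print({k:np.round(s[k],4) for k in("tcp_pos","force","moment")})
c=np.vstack([env.capture("scene")[215:315,200:400]]); cv2.imwrite("pics/s5.png",cv2.resize(c,None,fx=4,fy=4,interpolation=2))
E
```

```text
{'tcp_pos': array([0.5624, 0.0811, 0.0634]), 'force': array([-4.3119,  0.2988,  6.0995]), 'moment': array([-0.1886,  0.6968, -0.0646])}
```

View pics/s5.png

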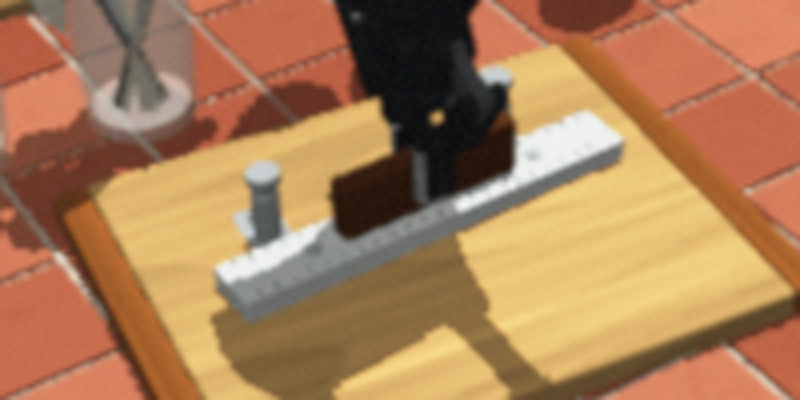

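The scene view shows the bar flat on the board, still short of the left peg. I'll ease the downward pressure and move on slowly.

Emit:
{"fn": "apply_moves", "kwargs": {"motion": "0 0 0.0006 0 0 0 0; 0.001 0 0.0009 0 0 0 0; 0.002 0 0.0009 0 0 0 0; 0.003 0 0.0009 0 0 0 0; 0.004 0 0.0009 0 0 0 0; 0.004 0 0.0009 0 0 0 0"}}

```text
t: 8.93
tcp_pos: [0.5671, 0.0811, 0.0636]
orientation: [[-0.001, 1.0, 0.0], [1.0, 0.001, -0.0], [-0.0, 0.0, -1.0]]
force: [-0.0, 0.3, -3.6]
opening: 0.0147
grip_force: 61.1
```

```bash
cat > st.py <<'E'
from h import *
s=env.get_state(); R=s["orientation"]; print(s["t"],s["tcp_pos"].round(5),s["force"].round(2),s["moment"].round(3),"yaw",np.degrees(np.arctan2(R[1,0],R[0,0])).round(3))
E
python3 st.py
```

```text
8.9333 [0.56706 0.08107 0.06362] [-0.03  0.27 -3.55] [-0.088  0.014 -0.051] yaw 90.058
```

Emit:
{"fn": "apply_moves", "kwargs": {"motion": "0.0005 0 0 0 0 0 0; 0.001 0 0 0 0 0 0; 0.0015 0 0 0 0 0 0; 0.002 0 0 0 0 0 0; 0.002 0 0 0 0 0 0; 0.002 0 0 0 0 0 0"}}

```text
t: 9.43
tcp_pos: [0.5688, 0.0811, 0.0639]
orientation: [[-0.001, 1.0, 0.0], [1.0, 0.001, 0.0], [0.0, 0.0, -1.0]]
force: [0.8, -0.5, -4.2]
opening: 0.015
grip_force: 61.0
```

```bash
python3 st.py
```

```text
9.4333 [0.56882 0.08111 0.06386] [ 0.78 -0.46 -4.16] [ 0.    -0.029  0.012] yaw 90.057
```

Emit:
{"fn": "apply_moves", "kwargs": {"motion": "0 0 -0.0003 0 0 0 0; 0.0005 0 -0.0005 0 0 0 0; 0.001 0 -0.0005 0 0 0 0; 0.0015 0 -0.0005 0 0 0 0; 0.0015 0 -0.0005 0 0 0 0; 0.0015 0 -0.0005 0 0 0 0"}}

```text
t: 9.93
tcp_pos: [0.5704, 0.0811, 0.0635]
orientation: [[-0.001, 1.0, 0.0], [1.0, 0.001, -0.0], [-0.0, 0.0, -1.0]]
force: [-1.1, -1.0, -2.6]
opening: 0.0147
grip_force: 61.2
```

```bash
python3 st.py
```

```text
9.9333 [0.57036 0.0811  0.06347] [-1.08 -1.04 -2.64] [-0.149  0.124 -0.089] yaw 90.058
```

Emit:
{"fn": "apply_moves", "kwargs": {"motion": "0.0004 0 0 0 0 0 0; 0.0007 0 0 0 0 0 0; 0.001 0 0 0 0 0 0; 0.001 0 0 0 0 0 0; 0.001 0 0 0 0 0 0"}}

```text
t: 10.35
tcp_pos: [0.5712, 0.0811, 0.0634]
orientation: [[-0.001, 1.0, -0.0], [1.0, 0.001, -0.0], [-0.0, -0.0, -1.0]]
force: [-0.8, 0.2, -1.7]
opening: 0.0152
grip_force: 61.2
```

```bash
python3 st.py
```

```text
10.35 [0.57124 0.08109 0.06338] [-0.82  0.2  -1.68] [-0.214  0.186 -0.139] yaw 90.053
```

Emit:
{"fn": "apply_moves", "kwargs": {"motion": "0.0004 0 0.0002 0 0 0 0; 0.0007 0 0.0002 0 0 0 0; 0.001 0 0.0002 0 0 0 0; 0.001 0 0.0002 0 0 0 0; 0.001 0 0.0002 0 0 0 0"}}

```text
t: 10.77
tcp_pos: [0.5724, 0.0811, 0.0636]
orientation: [[-0.001, 1.0, 0.0], [1.0, 0.001, 0.0], [0.0, 0.0, -1.0]]
force: [-0.1, 0.6, -2.8]
opening: 0.0151
grip_force: 61.1
```

```bash
python3 st.py
```

```text
10.7667 [0.57236 0.08113 0.06356] [-0.12  0.64 -2.8 ] [-0.11   0.086 -0.011] yaw 90.06
```

No contact yet; I'll go on in the same way.

Emit:
{"fn": "apply_moves", "kwargs": {"motion": "0.0004 0 0 0 0 0 0; 0.0007 0 0 0 0 0 0; 0.001 0 0 0 0 0 0; 0.001 0 0 0 0 0 0; 0.001 0 0 0 0 0 0"}}

```text
t: 11.18
tcp_pos: [0.5733, 0.0811, 0.0636]
orientation: [[-0.001, 1.0, 0.0], [1.0, 0.001, 0.0], [0.0, 0.0, -1.0]]
force: [0.1, 0.2, -3.3]
opening: 0.015
grip_force: 61.1
```

```bash
python3 st.py; python3 - <<'E'
from h import *
a=env.capture("scene")[222:302,215:375]; b=env.capture("top")
cv2.imwrite("pics/s6.png",cv2.resize(a,(800,400),interpolation=2))
E
```

```text
11.1833 [0.57333 0.08112 0.06358] [ 0.14  0.23 -3.34] [-0.115  0.134 -0.043] yaw 90.058
```

View pics/s6.png

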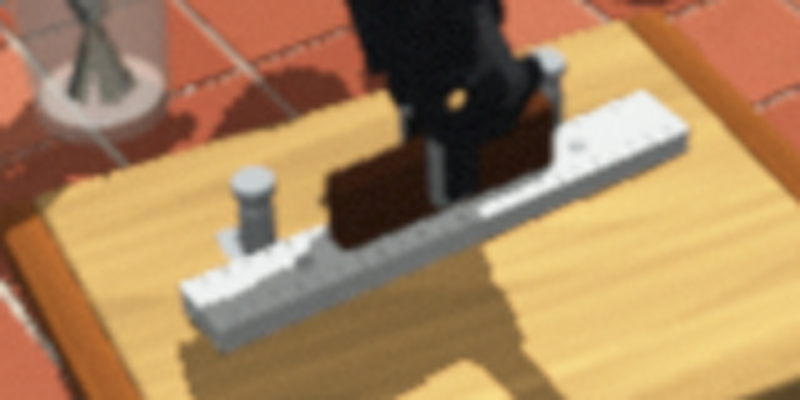

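The bar is now very close to both pegs, with the left pin about to meet the far top edge. I'll continue in 0.5–1 mm steps.

Emit:
{"fn": "apply_moves", "kwargs": {"motion": "0.0002 0 0 0 0 0 0; 0.0004 0 0 0 0 0 0; 0.0006 0 0 0 0 0 0; 0.0006 0 0 0 0 0 0; 0.0006 0 0 0 0 0 0"}}

```text
t: 11.7
tcp_pos: [0.5739, 0.0811, 0.0636]
orientation: [[-0.001, 1.0, 0.0], [1.0, 0.001, 0.0], [0.0, 0.0, -1.0]]
force: [-0.5, -0.3, -3.5]
opening: 0.0152
grip_force: 61.1
```

```bash
python3 st.py
```

```text
11.7 [0.57389 0.08112 0.06358] [-0.54 -0.33 -3.49] [-0.076  0.114 -0.063] yaw 90.059
```

Emit:
{"fn": "apply_moves", "kwargs": {"motion": "0.0002 0 0 0 0 0 0; 0.0004 0 0 0 0 0 0; 0.0006 0 0 0 0 0 0; 0.0006 0 0 0 0 0 0; 0.0006 0 0 0 0 0 0"}}

```text
t: 12.12
tcp_pos: [0.5745, 0.0811, 0.0636]
orientation: [[-0.001, 1.0, 0.0], [1.0, 0.001, -0.0], [-0.0, 0.0, -1.0]]
force: [0.1, -0.2, -3.4]
opening: 0.015
grip_force: 61.1
```

```bash
python3 st.py
```

```text
12.1167 [0.57448 0.08114 0.06356] [ 0.07 -0.22 -3.43] [-0.127  0.072 -0.006] yaw 90.061
```

Emit:
{"fn": "apply_moves", "kwargs": {"motion": "0.0002 0 0 0 0 0 0; 0.0004 0 0 0 0 0 0; 0.0006 0 0 0 0 0 0; 0.0006 0 0 0 0 0 0; 0.0006 0 0 0 0 0 0"}}

```text
t: 12.53
tcp_pos: [0.5748, 0.0811, 0.0635]
orientation: [[-0.001, 1.0, -0.001], [1.0, 0.001, -0.0], [-0.0, -0.001, -1.0]]
force: [-1.4, -0.5, -2.6]
opening: 0.0153
grip_force: 61.2
```

```bash
python3 st.py
```

```text
12.5333 [0.57481 0.0811  0.06352] [-1.35 -0.46 -2.6 ] [-0.109  0.306 -0.074] yaw 90.059
```

Emit:
{"fn": "apply_moves", "kwargs": {"motion": "0.0002 0 0 0 0 0 0; 0.0004 0 0 0 0 0 0; 0.0004 0 0 0 0 0 0; 0.0004 0 0 0 0 0 0"}}

```text
t: 12.87
tcp_pos: [0.575, 0.0811, 0.0636]
orientation: [[-0.001, 1.0, -0.001], [1.0, 0.001, -0.0], [-0.0, -0.001, -1.0]]
force: [-3.9, -0.1, -0.4]
opening: 0.0146
grip_force: 61.5
```

```bash
python3 st.py
```

```text
12.8667 [0.57498 0.08111 0.06355] [-3.91 -0.12 -0.38] [-0.085  0.601  0.022] yaw 90.06
```

Emit:
{"fn": "apply_moves", "kwargs": {"motion": "0 0 0 0 0 0 0; 0 0 0 0 0 0 0"}}

```text
t: 13.03
tcp_pos: [0.5751, 0.0811, 0.0636]
orientation: [[-0.001, 1.0, -0.001], [1.0, 0.001, -0.0], [-0.0, -0.001, -1.0]]
force: [-4.1, 0.2, 0.7]
opening: 0.0146
grip_force: 61.5
```

```bash
python3 st.py
```

```text
13.0333 [0.57507 0.08109 0.06358] [-4.07  0.19  0.7 ] [-0.087  0.721  0.016] yaw 90.063
```

Emit:
{"fn": "apply_moves", "kwargs": {"motion": "0 0 0 0 0 0 0; 0 0 0 0 0 0 0"}}

```text
t: 13.2
tcp_pos: [0.5751, 0.0811, 0.0635]
orientation: [[-0.001, 1.0, -0.001], [1.0, 0.001, -0.0], [-0.0, -0.001, -1.0]]
force: [-5.2, -1.2, 0.6]
opening: 0.0145
grip_force: 61.6
```

```bash
python3 st.py
```

```text
13.2 [0.57506 0.0811  0.06354] [-5.18 -1.15  0.56] [-0.097  0.82   0.054] yaw 90.062
```

Emit:
{"fn": "apply_moves", "kwargs": {"motion": "0 0 0.0002 0 0 0.05 0; 0 0 0.0003 0 0 0.1 0; 0 0 0.0003 0 0 0.1 0"}}

```text
t: 13.45
tcp_pos: [0.5753, 0.081, 0.0636]
orientation: [[-0.003, 1.0, -0.0], [1.0, 0.003, -0.0], [-0.0, -0.0, -1.0]]
force: [-3.3, -0.8, -2.5]
opening: 0.0148
grip_force: 61.2
```

```bash
python3 st.py
```

```text
13.45 [0.57525 0.08103 0.06357] [-3.26 -0.79 -2.51] [-0.157  0.645  0.158] yaw 90.17
```

Emit:
{"fn": "apply_moves", "kwargs": {"motion": "0 0 0 0 0 0 0; 0 0 0 0 0 0 0"}}

```text
t: 13.62
tcp_pos: [0.5752, 0.0811, 0.0636]
orientation: [[-0.003, 1.0, -0.0], [1.0, 0.003, -0.0], [-0.0, -0.0, -1.0]]
force: [-3.0, -0.6, -2.8]
opening: 0.0147
grip_force: 61.1
```

```bash
python3 st.py
```

```text
13.6167 [0.57524 0.08105 0.06358] [-3.03 -0.62 -2.85] [-0.161  0.629  0.128] yaw 90.163
```

Emit:
{"fn": "apply_moves", "kwargs": {"motion": "0.0001 0 0 0 0 0.08 0; 0.0002 0 0 0 0 0.15 0; 0.0002 0 0 0 0 0.15 0; 0.0002 0 0 0 0 0.15 0"}}

```text
t: 13.95
tcp_pos: [0.5754, 0.081, 0.0636]
orientation: [[-0.005, 1.0, -0.001], [1.0, 0.005, -0.0], [-0.0, -0.001, -1.0]]
force: [-3.2, -0.4, -3.9]
opening: 0.0148
grip_force: 61.0
```

```bash
python3 st.py
```

```text
13.95 [0.5754  0.08102 0.0636 ] [-3.23 -0.36 -3.91] [-0.23   0.594  0.129] yaw 90.301
```

Emit:
{"fn": "apply_moves", "kwargs": {"motion": "0.0001 0 0 0 0 0.08 0; 0.0002 0 -0.0001 0 0 0.15 0; 0.0002 0 -0.0001 0 0 0.15 0; 0.0002 0 -0.0001 0 0 0.15 0"}}

```text
t: 14.28
tcp_pos: [0.5754, 0.081, 0.0636]
orientation: [[-0.008, 1.0, -0.001], [1.0, 0.008, -0.0], [-0.0, -0.001, -1.0]]
force: [-4.7, -1.0, -3.1]
opening: 0.0152
grip_force: 61.1
```

```bash
python3 st.py
```

```text
14.2833 [0.57545 0.08102 0.06359] [-4.72 -1.02 -3.07] [-0.271  0.878 -0.097] yaw 90.443
```

Emit:
{"fn": "apply_moves", "kwargs": {"motion": "0.0001 0 0 0 0 0.08 0; 0.0002 0 0 0 0 0.15 0; 0.0002 0 0 0 0 0.15 0; 0.0002 0 0 0 0 0.15 0"}}

```text
t: 14.62
tcp_pos: [0.5755, 0.0811, 0.0636]
orientation: [[-0.01, 1.0, -0.001], [1.0, 0.01, 0.0], [0.0, -0.001, -1.0]]
force: [-5.5, -0.2, -2.6]
opening: 0.0152
grip_force: 61.2
```

```bash
python3 st.py
```

```text
14.6167 [0.5755  0.08105 0.06361] [-5.52 -0.24 -2.64] [-0.329  0.977 -0.207] yaw 90.579
```

Emit:
{"fn": "apply_moves", "kwargs": {"motion": "0 0 0 0 0 -0.08 0; 0 0 0 0 0 -0.15 0; 0 0 0 0 0 -0.15 0; 0 0 0 0 0 -0.15 0"}}

```text
t: 14.95
tcp_pos: [0.5755, 0.081, 0.0636]
orientation: [[-0.008, 1.0, -0.001], [1.0, 0.008, -0.0], [-0.0, -0.001, -1.0]]
force: [-5.4, -0.7, -3.2]
opening: 0.0152
grip_force: 61.1
```

```bash
python3 st.py
```

```text
14.95 [0.57547 0.08103 0.06361] [-5.41 -0.7  -3.18] [-0.245  0.998 -0.101] yaw 90.452
```

Emit:
{"fn": "apply_moves", "kwargs": {"motion": "0 0 0 0 0 0 0; 0 0 0 0 0 0 0; 0 0 0 0 0 0 0; 0 0 0 0 0 0 0"}}

```text
t: 15.28
tcp_pos: [0.5755, 0.081, 0.0636]
orientation: [[-0.008, 1.0, -0.001], [1.0, 0.008, -0.0], [-0.0, -0.001, -1.0]]
force: [-6.2, -1.6, -2.4]
opening: 0.0152
grip_force: 61.1
```

```bash
python3 st.py
```

```text
15.2833 [0.57548 0.08105 0.06362] [-6.2  -1.59 -2.37] [-0.248  0.975 -0.061] yaw 90.455
```

Both pegs are now bearing about evenly, at roughly 2–3 N each. I'll hold, settle the bar's weight onto the board, and then let go.

Emit:
{"fn": "apply_moves", "kwargs": {"motion": "0 0 -0.0001 0 0 0 0; 0 0 -0.0002 0 0 0 0; 0 0 -0.0002 0 0 0 0; 0 0 -0.0002 0 0 0 0; 0 0 -0.0002 0 0 0 0; 0 0 -0.0002 0 0 0 0"}}

```text
t: 15.78
tcp_pos: [0.5755, 0.081, 0.0636]
orientation: [[-0.008, 1.0, -0.001], [1.0, 0.008, -0.0], [-0.0, -0.001, -1.0]]
force: [-6.4, -0.4, -2.1]
opening: 0.0147
grip_force: 61.3
```

```bash
python3 st.py
```

```text
15.7833 [0.5755  0.08101 0.0636 ] [-6.39 -0.37 -2.07] [-0.296  0.984 -0.083] yaw 90.449
```

Emit:
{"fn": "apply_moves", "kwargs": {"motion": "0 0 0 0 0 0 0; 0 0 0 0 0 0 0; 0 0 0 0 0 0 0; 0 0 0 0 0 0 0; 0 0 0 0 0 0 0; 0 0 0 0 0 0 0"}}

```text
t: 16.28
tcp_pos: [0.5755, 0.081, 0.0636]
orientation: [[-0.008, 1.0, -0.001], [1.0, 0.008, -0.0], [-0.0, -0.001, -1.0]]
force: [-5.2, -1.6, -1.7]
opening: 0.0149
grip_force: 61.3
```

```bash
python3 st.py
```

```text
16.2833 [0.57549 0.08104 0.0636 ] [-5.16 -1.57 -1.66] [-0.231  1.045 -0.058] yaw 90.454
```

Emit:
{"fn": "apply_moves", "kwargs": {"motion": "0 0 0 0 0 0 25; 0 0 0 0 0 0 35; 0 0 0 0 0 0 45; 0 0 0 0 0 0 45; 0 0 0 0 0 0 45"}}

```text
t: 16.7
tcp_pos: [0.5774, 0.0813, 0.0645]
orientation: [[-0.008, 1.0, 0.003], [1.0, 0.008, 0.0], [0.0, 0.003, -1.0]]
force: [0.3, -0.7, 0.1]
opening: 0.0386
grip_force: 0.0
```

Emit:
{"fn": "apply_moves", "kwargs": {"motion": "0 0 0.01 0 0 0 45; 0 0 0.03 0 0 0 45; 0 0 0.06 0 0 0 45; 0 0 0.09 0 0 0 45; -0.02 0 0.12 0 0 0 45; -0.05 0 0.14 0 0 0 45; -0.08 0 0.14 0 0 0 45; -0.08 0 0.14 0 0 0 45"}}

```text
t: 17.37
tcp_pos: [0.4924, 0.0812, 0.2054]
orientation: [[-0.008, 1.0, -0.0], [1.0, 0.008, 0.0], [0.0, -0.0, -1.0]]
force: [-1.0, -0.4, -1.6]
opening: 0.0385
grip_force: 0.0
```

Emit:
{"fn": "apply_moves", "kwargs": {"motion": "0 -0.035 0 0 0 0 45; 0 -0.07 0 0 0 0 45; 0 -0.105 0 0 0 0 45; 0 -0.14 0 0 0 0 45; 0 -0.175 0 0 0 0 45; 0 -0.21 0 0 0 0 45; 0 -0.24 0 0 0 0 45; 0 -0.24 0 0 0 0 45"}}

```text
t: 18.03
tcp_pos: [0.4966, -0.1639, 0.2044]
orientation: [[-0.004, 1.0, 0.002], [1.0, 0.004, -0.003], [-0.003, 0.002, -1.0]]
force: [0.3, 0.5, 0.2]
opening: 0.0386
grip_force: 0.0
```

```bash
python3 st.py; python3 - <<'E'
from h import *
a=env.capture("scene")[222:302,215:375]; b=env.capture("top")[200:260,215:355]
cv2.imwrite("pics/f.png",np.vstack([cv2.resize(a,(560,280),interpolation=2),cv2.resize(b,(560,240),interpolation=2)]))
E
```

```text
18.0333 [ 0.49655 -0.16388  0.20436] [0.34 0.5  0.16] [-0.01   0.003  0.053] yaw 90.226
```

View pics/f.png

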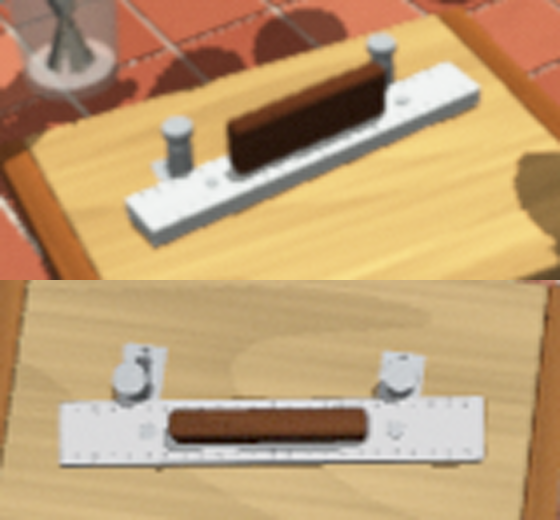

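The bar lies flat and flush against both pegs: in the lower panel its long side touches the left pin at about (130,400) and the right pin at about (400,395). The gripper is clear of it, so I'm handing in.

```bash
python3 -c "
from rig import env
print(env.finish_job())"
```

```text
the job is handed in; nothing more can be done
None
```

The straightedge lies flat on the board, flush against both pegs, after being laid well clear, slid in and held at an estimated 2–3 N per peg; the job was handed in at about 18 s with the gripper clear and the mug, tea glass and jar left alone.

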